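Hold a spring clip open round the edge of a raised card

ROBOT

A 6-joint arm with a two-finger parallel gripper is mounted at the origin on the work surface; the furniture and walls round the work are solid. World frame = base frame: x ahead of the robot, y to its left, z up, the work surface at z = 0. Lengths are in m, angles in rad, forces in N, time in s.
With the tool pointing down it reaches from about 0.35 to 0.95 m from the base axis. Payload 17.4 kg.
Tool frame: the origin (TCP) lies midway between the tips of the shut fingers; the grasp point (between the pads) lies 19 mm behind it (ctrl.hold_point_z is the z of the grasp point in the tool frame, in m); z points along the fingers, y is the line along which they close (so a half turn about z gives the same grasp; the last joint's range is limited). The gripper opens to 93 mm and grips with 3 to 60 N. Pads are 15 mm wide; open, the fingers measure 128 mm over their backs; the gripper's body (75 mm by 188 mm) begins 65 mm behind the grasp point.
Start: joints at [-1.239, 0.116, 1.442, -0, 1.584, -0.038], TCP at [0.244, -0.629, 0.219] pointing down, gripper open.
Joint ranges: [-2.83, 2.83], [-0.83, 2.19], [0.07, 2.5], [-1.14, 4.28], [0.01, 3], [-2.97, 2.97]. Speed limits (rad/s): [1.89, 1.89, 2.22, 3.14, 3.14, 3.14].

INTERFACE

Orientations are given as a unit quaternion [w, x, y, z].
In Python, from bench import observe, grab_frame, order, ctrl gives the robot as it stands.
- The arm moves only by the tool move_arm, never from a script. Its argument "series" is a list of rows, each a list of 5 numbers: the shift along the tool's x, y, z in mm, then the turn about the tool's z in rad, then the finger opening in mm, from 0 to 93. A call has 1 to 12 rows; each row shifts and turns the commanded pose from where the row before left it, along the tool's axes as they then stand; what a row does not reach is not made up. A row lasts 1/10 s, in which the tool goes at most 50 mm and 8.59 degrees, less where a joint would pass 70% of its speed; a pose out of reach is approached as far as the arm can. A call is refused whole if a number of a shift passes 50 or a number of a turn 0.15, either way. A call with a gripper value outside its range is refused whole. The fingers move at their own pace and stop on an object; the grip force is fixed at half the most. Time passes only in rows, so rows that do not move let the fingers close. It gives the time, the measured TCP pose, the force, the opening and the grip force at its end, in the units of the state.
- observe(): the state, without advancing time (a new reading comes with each control period).
- grab_frame(name): name is "scene" or "side" or "wrist"; returns a dict with "pixels" (420x560x3 uint8, blue, green, red), "z_map" (420x560 float32, m along the optical axis (not along the pixel's ray), 0 where there is no reading), "fx", "fy", "cx", "cy" (pixels), "rvec" (rotation vector, rad) and "tvec" (3), from world to camera coordinates, as OpenCV has them. Camera axes: x right, y down, z forward; pixel columns grow to the right and rows downward; lengths in m; the calibration is good to about 2 mm. A picture is of the moment at which its call begins.
- order.finish_job(): hands the job in; it is judged then, once.
The state is a dict: "time": time; "joints": joint angles; "dq": joint speeds; "tau": joint torques, N m; "eef_pos": TCP position; "tool_rot": TCP orientation; "contact_force": force on the tool from outside, world axes, zero at the start; "moment": the same for the moment, N m; "width": opening from 0.0 (shut) to 1.0 (fully open); "grip_force": force on a finger pad.
Only numpy, scipy, OpenCV 4.12 (cv2) and the standard library are available. Lean on these libraries where they do the work, as an engineer would, in place of code of your own. Each camera call takes 0.05 s, during which the arm holds its last target. There are 200 camera calls.

TASK

Press the treadle on the front of the card stand down to its stop so that the card comes up out of its slot, and let the treadle spring back. Then squeeze the grips of the spring clip to open it, take it off its parking fin and hold it gaping astride the card's top edge, about the middle of that edge and with both jaw tips well down past the edge, touching neither card nor stand, so that I can slip a sheet in beside the card. The program finishes while still holding the clip open like that; leave everything else where it is.

Things in the scene. Friction and masses are not known exactly. Their poses are not given: they have to be found in the camera images.
- stand: card stand, fixed to the bench: a plywood foot 225 x 72 mm with an aluminium box (46 mm wide, top at z = 75 mm) in its rear half; +x runs from the treadle to the card, y is across (normal to the card), z up. Origin: under the foot's middle. The treadle pad is about 90 mm to -x, the card's middle 55 mm to +x.
- treadle (a joint): the stand's treadle (a steel rocker with a black ribbed rubber pad at its front end), rad: 0 at rest (pad up), 0.42 pressed to its stop. It pivots 35 mm above the bench, 20 mm to -x of the stand's origin. The pad sinks about 30 mm; pressing takes about 7 N at first and 9 N near the stop; a spring brings it back. Its tail lifts the card.
- treadle_pad (a point): middle of the top of the treadle's pad (46 mm across y, 36 mm along x), about 54 mm above the bench at rest and 25 mm when pressed to the stop. Press straight down here.
- card_lift (a joint): how far the card is raised, m: 0 sunk (only 3 mm of card stands out of the slot), about 0.030 after a full treadle stroke (33 mm stands out). A friction brake of about 4 N keeps it up when the treadle returns.
- card_edge (a point): middle of the card's top edge, moving with the card; x along the edge, y normal to the card, z up. The stiff brown card is 90 mm long along x and 4 mm thick and stands upright in the slot in the stand's top (z = 75 mm). Edge at about z = 78 mm when sunk, 108 mm when raised.
- rack: parking block, fixed to the bench: a pale wooden block 84 x 86 x 42 mm with an upright steel fin along its x axis on top (70 mm long, 4 mm thick, 25 mm high). Origin: centre of its underside.
- clip: spring clip (85 g) parked astride the fin, jaw tips down on the wooden block, two black grip plates up. Origin on the hinge pin, 45 mm above the jaw tips (z = 87 mm parked); x along the pin (26 mm wide), y across the jaws; frame of the +y half, +z up when parked. Parked, the grip plates (24 mm wide) reach from 11 to 40 mm above the pin and lean out by 0.23 rad, 50 mm over their outer faces at the top.
- clip_jaw (a joint): opening of the clip, rad: 0 with the jaws on a 4 mm plate (fin or card), 0.46 at its stop (jaw tips 24 mm apart). Pinching the grip plates together along y opens it against a spring, about 7 N per finger at first, 12 N at the stop; there the plates are upright and parallel, 30 mm over their outer faces, 16 to 44 mm above the pin, each half turned 0.23 rad.
- tip_a (a point): lower inner edge of the jaw on the clip's +y side, 45 mm below the pin
- tip_b (a point): lower inner edge of the other jaw, 45 mm below the pin
- marker: bystander, black-capped marker lying on the bench, 19 x 135 x 18 mm
- carton: bystander, small brown carton 70 x 100 x 60 mm
- pine_block: bystander, wooden block 45 x 90 x 36 mm lying on the bench
- tape_roll: bystander, roll of brown tape, 105 mm across, 48 mm high
- glue: bystander, white glue bottle with orange tip, 150 mm tall
- white_box: bystander, white box 70 x 120 x 46 mm
- glue_b: bystander, white glue bottle with blue tip, 130 mm tall

How it is judged:
On the way, in this order (a step that is already met when the one before it is completed fails the run):
1. the treadle is pressed to its stop and the card is up (value of joint treadle above 0.385 rad and value of joint card_lift above 0.026 m), for 0.05 s.
2. the clip is off its fin, held open by the fingers (contact force between the fingers and clip above 1 N and contact force between clip and rack below 0.05 N and value of joint clip_jaw above 0.2 rad and height (world z) of clip above 0.115 m), for 0.2 s.
At the end, for the whole second after the job is handed in: Card up (over 26 mm), treadle back (under 0.06 rad); fingers hold the clip open over 0.33 rad (tips about 19 mm apart), one jaw tip each side of the card (over 3 mm from its mid-plane), both 9 mm or more below its top edge, within 25 mm of its middle; clip and arm clear of card and stand (value of joint card_lift above 0.026 m and value of joint treadle below 0.06 rad and value of joint clip_jaw above 0.33 rad and ((y of tip_a in the frame of card_edge above 0.003 m and y of tip_b in the frame of card_edge below -0.003 m) or (y of tip_b in the frame of card_edge above 0.003 m and y of tip_a in the frame of card_edge below -0.003 m)) and z of each of tip_a, tip_b in the frame of card_edge below -0.009 m and x of tip_a in the frame of card_edge between -0.025 and 0.025 m and x of tip_b in the frame of card_edge between -0.025 and 0.025 m and contact force between each of clip, the arm and stand below 0.2 N and contact force between the fingers and clip above 1 N); the arm keeps its last pose, push and grip.
It fails at once if a bystander is moved by more than 30 mm (distance of any of marker, carton, pine_block, tape_roll, glue, white_box, glue_b from where it was at the start of the episode above 0.03 m).
It also fails if it takes over 51 s, if anything falls off the work surface, if the arm or the gripper's body presses on something with over 40 N, if the wrist force passes 120 N, or if a joint passes its speed limit or range.

## Working session

There is one attempt and no reset: what is moved stays moved. The work goes in short steps, Python scripts to look and compute and a tool call to move; the robot and the scene stay as the last step left them, time stands still between calls to the robot, and variables do not carry over. Pictures are saved under pics/ and viewed, at most 10 in all, crops included, and the job is handed in when it is done.

Besides the shell and the picture viewer there is one more tool, called after "Request:" in YAML: its name, and indented under it one key for each argument. move_arm: Moves the arm, as the interface text tells. Its arguments: {"type":"object","properties":{"series":{"type":"array"}},"required":["series"]}

```bash
mkdir -p pics; cat > h.py <<'E'
import numpy as np, cv2
from bench import observe, grab_frame, order, ctrl
def pts(f):
    z=f["z_map"]; v,u=np.mgrid[:z.shape[0],:z.shape[1]]
    c=np.stack([(u-f["cx"])/f["fx"]*z,(v-f["cy"])/f["fy"]*z,z],-1)
    R=cv2.Rodrigues(np.array(f["rvec"],float))[0]
    w=(c-np.array(f["tvec"]).ravel())@R
    w[z==0]=np.nan
    return w
E
python3 - <<'E'
from h import *
s=observe();print(s["eef_pos"],s["tool_rot"],s["time"],ctrl.hold_point_z)
for n in("scene","side"):
    f=grab_frame(n);cv2.imwrite(f"pics/{n}0.png",f["pixels"]);np.savez(n+"0.npz",w=pts(f),p=f["pixels"])
    print(n,f["fx"],-cv2.Rodrigues(np.array(f["rvec"],float))[0].T@np.array(f["tvec"]).ravel())
E
```

```text
[ 0.24391007 -0.6291724   0.21790022] [-5.76743588e-04  9.82951868e-01  1.83862130e-01 -9.42075329e-05] 0.0 -0.0188
scene 503.8743000992015 [-0.25474587  0.9303894   0.65817047]
side 483.7067507468478 [0.17191508 0.99473218 0.94807096]
```

View pics/scene0.png

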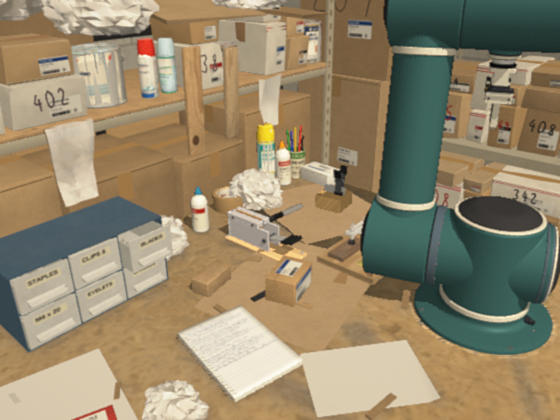

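View pics/side0.png

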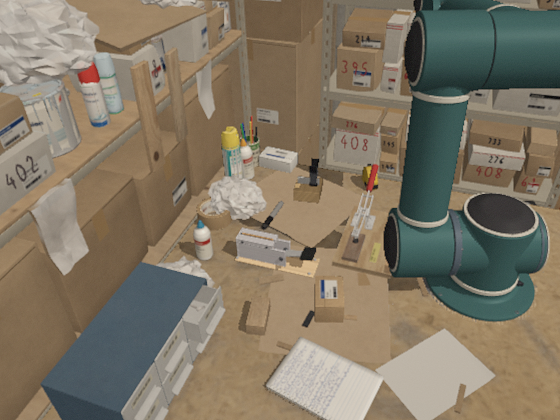

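The side view shows the stand (box at 265,245; black pad at 308,253) and the rack with the clip (308,180). The carton is at (328,300), the marker at (308,318), the pine block at (258,315) and the tool/clutter at (365,215).

```bash
python3 - <<'E'
from h import *
for n,bs in(("side",{"box":(228,225,300,275),"pad":(295,240,322,268),"rack":(285,150,330,210)}),("scene",{"box":(220,195,285,262),"pad":(265,225,310,255),"rack":(310,160,355,215)})):
    d=np.load(n+"0.npz");w=d["w"];p=d["p"]
    for k,(a,b,c,e) in bs.items():
        ww=w[b:e,a:c].reshape(-1,3);pp=p[b:e,a:c].reshape(-1,3).astype(int)
        def rep(l,m):
            q=ww[m]
            if len(q)<8: print(n,k,l,len(q));return
            r=cv2.minAreaRect((q[:,:2]*1000).astype(np.float32))
            print(n,k,l,len(q),np.nanmedian(q,0).round(4),"rect",np.round(r[0],1),np.round(r[1],1),round(r[2],1),"zmax",q[:,2].max().round(3))
        z=ww[:,2];dark=pp.max(1)<60
        if k=="box": rep("top",(z>.069)&(z<.081)); rep("foot",(z>.008)&(z<.02))
        if k=="pad": rep("dark",dark&(z>.03)&(z<.07))
        if k=="rack": rep("top",(z>.037)&(z<.046)&~dark);rep("grip",dark&(z>.095)&(z<.135)); rep("z>.12",(z>.12)&(z<.135))
    im=p[140:330,190:390] if n=="side" else p[150:290,200:370]
    im=cv2.resize(im,None,fx=3.0,fy=3.0,interpolation=cv2.INTER_CUBIC); im=im[:600,:800];cv2.imwrite(f"pics/{n}c.png",im)
E
```

```text
side box top 486 [0.5847 0.1044 0.0744] rect [586.  101.8] [106.7  51. ] 1.0 zmax 0.081
side box foot 223 [0.5685 0.1218 0.0127] rect [541.8  65.8] [166.1 177.1] 82.2 zmax 0.02
side pad dark 149 [0.4395 0.1002 0.0547] rect [440.4  98.8] [33.9 47.4] 5.1 zmax 0.061
side rack top 371 [ 0.5538 -0.2128  0.0417] rect [ 576.  -288.7] [103.2 261.2] 28.2 zmax 0.046
side rack grip 105 [ 0.5209 -0.2097  0.1134] rect [ 521.9 -223.6] [22.4 54. ] 8.4 zmax 0.127
side rack z>.12 30 [ 0.5208 -0.2066  0.1244] rect [ 521.8 -223.6] [22.9 51.6] 9.4 zmax 0.127
scene box top 381 [0.5781 0.1023 0.0744] rect [582.4  98.8] [108.6  52.2] 0.2 zmax 0.08
scene box foot 413 [0.6034 0.0334 0.0142] rect [628.2  49.3] [190.3 360.8] 38.8 zmax 0.02
scene pad dark 105 [0.4328 0.1013 0.0555] rect [434.5  98.6] [30.9 43. ] 0.2 zmax 0.06
scene rack top 457 [ 0.5639 -0.2423  0.0424] rect [ 606.6 -300.4] [113.7 328.4] 42.2 zmax 0.046
scene rack grip 106 [ 0.5164 -0.2377  0.1108] rect [ 517.  -224.6] [19.2 51.1] 10.1 zmax 0.126
scene rack z>.12 40 [ 0.5207 -0.2227  0.1238] rect [ 519.4 -225.8] [22.8 56. ] 6.1 zmax 0.13
```

View pics/sidec.png

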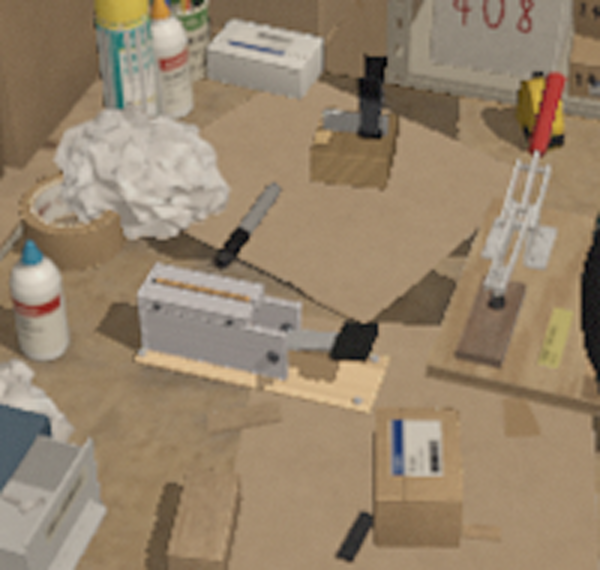

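The crop confirms the stand along +x with its pad toward the robot, and the clip's grips upright on the rack. The marker lies between them and the toggle clamp is on the near side. Next I check obstacle heights along the transit.

```bash
python3 - <<'E'
from h import *
W=np.concatenate([np.load(n+"0.npz")["w"].reshape(-1,3) for n in("side","scene")])
for y0 in np.arange(-.75,.3,.1):
    print(round(y0,2),[ (lambda q: round(float(np.nanpercentile(q,99)),2) if len(q) else None)(W[(W[:,1]>=y0)&(W[:,1]<y0+.1)&(W[:,0]>=x)&(W[:,0]<x+.1)&(W[:,2]<.5),2]) for x in np.arange(.1,.9,.1)])
E
```

```text
-0.75 [None, 0.35, 0.35, None, None, None, None, None]
-0.65 [0.44, 0.44, 0.5, None, None, None, None, None]
-0.55 [0.35, 0.35, None, None, None, None, None, 0.5]
-0.45 [None, 0.0, 0.07, 0.0, 0.0, 0.05, 0.17, 0.15]
-0.35 [0.48, 0.0, 0.07, 0.03, 0.12, 0.05, 0.16, 0.16]
-0.25 [None, 0.02, 0.14, 0.04, 0.13, 0.0, 0.22, 0.21]
-0.15 [None, 0.02, 0.08, 0.0, 0.02, 0.1, 0.11, 0.08]
-0.05 [0.5, 0.49, 0.09, 0.0, 0.01, 0.08, 0.1, 0.05]
0.05 [0.5, 0.49, 0.03, 0.06, 0.08, 0.08, 0.12, 0.0]
0.15 [0.17, 0.16, 0.06, 0.01, 0.01, 0.08, 0.11, 0.0]
0.25 [0.01, 0.0, 0.06, 0.04, 0.04, 0.09, 0.1, None]
```

Request:
move_arm:
  series:
    - [0, 0, -25, 0.15, 0]
    - [0, 0, -25, 0.15, 0]
    - [0, 0, -20, 0.05, 0]

```text
time: 0.4
eef_pos: [0.244, -0.6293, 0.2897]
tool_rot: [0.0, 1.0, 0.007, 0.0]
contact_force: [0.4, -0.6, 0.1]
width: 0.79
grip_force: 0.0
```

Request:
move_arm:
  series:
    - [25, -40, 0, 0, 0]
    - [25, -42, 0, 0, 0]
    - [25, -42, 0, 0, 0]
    - [25, -42, 0, 0, 0]
    - [25, -42, 0, 0, 0]
    - [25, -42, 0, 0, 0]
    - [20, -45, 0, 0, 0]
    - [20, -45, 0, 0, 0]
    - [10, -48, 0, 0, 0]
    - [0, -48, 0, 0, 0]
    - [0, -48, 0, 0, 0]
    - [0, -48, 0, 0, 0]

```text
time: 1.6
eef_pos: [0.4328, -0.0917, 0.2884]
tool_rot: [-0.0, 1.0, 0.01, -0.0]
contact_force: [0.9, 0.3, 0.7]
width: 0.006
grip_force: 0.0
```

Request:
move_arm:
  series:
    - [0, -48, 0, 0, 0]
    - [0, -48, 0, 0, 0]
    - [0, -45, 0, 0, 0]
    - [0, -30, 0, 0, 0]
    - [0, 0, 0, 0, 0]
    - [0, 0, 0, 0, 0]
    - [0, 0, 0, 0, 0]

```text
time: 2.3
eef_pos: [0.43, 0.0767, 0.2886]
tool_rot: [0.0, 1.0, 0.01, -0.0]
contact_force: [-0.6, -0.0, -0.7]
width: 0.008
grip_force: 0.0
```

```bash
python3 - <<'E'
from h import *
s=observe();print(s["eef_pos"],s["tool_rot"],s["joints"])
f=grab_frame("wrist");cv2.imwrite("pics/w1.png",f["pixels"]);w=pts(f);np.savez("w1.npz",w=w,p=f["pixels"])
def rep(l,m):
    q=w[m]
    if len(q)<8: print(l,len(q));return
    r=cv2.minAreaRect((q[:,:2]*1000).astype(np.float32));print(l,len(q),np.median(q,0).round(4),np.round(r[0],1),np.round(r[1],1),round(r[2],1))
p=f["pixels"].astype(int);X,Y,z=w[...,0],w[...,1],w[...,2]
near=(X>.38)&(X<.7)&(Y>.04)&(Y<.16)
rep("top",near&(z>.07)&(z<.08)&(X>.53)); rep("pad",near&(p.max(2)<60)&(z>.045)&(z<.065)&(X<.48))
b,g,r=p[...,0],p[...,1],p[...,2]
rep("card",near&(z>.073)&(z<.085)&(r-b>35)&(X>.5))
E
```

```text
[0.43004903 0.07671317 0.28855076] [ 1.19987684e-04  9.99954416e-01  9.54698095e-03 -7.72428318e-05] [ 1.18272113e-01 -4.22604136e-01  1.80846561e+00 -2.25650186e-04
  1.75591079e+00  1.66993267e+00]
top 3248 [0.5659 0.0969 0.0746] [564.6  97.3] [66.6 46.1] 1.3
pad 85 [0.4399 0.0819 0.0535] [440.   93.7] [32.8 42.7] 1.0
card 341 [0.5662 0.097  0.0771] [564.5  97.1] [66.3 45.8] 1.2
```

View pics/w1.png

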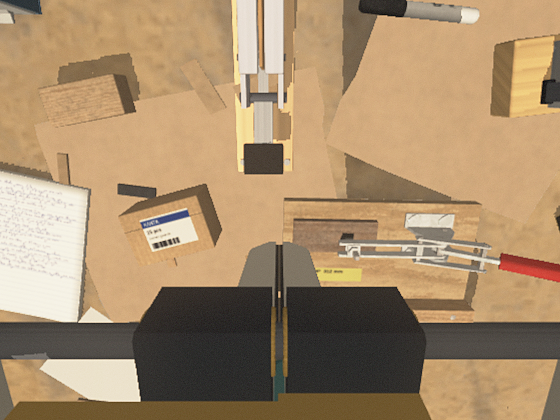

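The wrist view shows the pad at (263,158) and the stand's box above it (263,60). Everything lines up, so I press next.

Request:
move_arm:
  series:
    - [8, -18, 20, 0, 0]
    - [0, 0, 45, 0, 0]
    - [0, 0, 45, 0, 0]
    - [0, 0, 45, 0, 0]
    - [0, 0, 40, 0, 0]
    - [0, 0, 25, 0, 0]
    - [0, 0, 10, 0, 0]
    - [0, 0, 8, 0, 0]
    - [0, 0, 8, 0, 0]
    - [0, 0, 8, 0, 0]
    - [0, 0, 5, 0, 0]
    - [0, 0, 0, 0, 0]

```text
time: 3.55
eef_pos: [0.4384, 0.0952, 0.0309]
tool_rot: [-0.0, 1.0, 0.009, 0.001]
contact_force: [-2.5, -1.0, 3.1]
width: 0.006
grip_force: 1.7
```

Request:
move_arm:
  series:
    - [0, 0, 3, 0, 0]
    - [0, 0, 2, 0, 0]
    - [0, 0, 2, 0, 0]
    - [0, 0, 0, 0, 0]
    - [0, 0, 0, 0, 0]

```text
time: 4.05
eef_pos: [0.4392, 0.0953, 0.0257]
tool_rot: [-0.0, 1.0, 0.01, 0.001]
contact_force: [-9.3, -1.7, 20.6]
width: 0.005
grip_force: 11.5
```

Request:
move_arm:
  series:
    - [0, 0, 2, 0, 0]
    - [0, 0, 1, 0, 0]
    - [0, 0, 0, 0, 0]

```text
time: 4.35
eef_pos: [0.4395, 0.0953, 0.0243]
tool_rot: [-0.0, 1.0, 0.01, 0.002]
contact_force: [-19.4, -3.6, 41.6]
width: 0.008
grip_force: 22.9
```

```bash
python3 - <<'E'
from h import *
s=observe();print(s["eef_pos"],s["contact_force"])
for n in("side","scene"):
    f=grab_frame(n);w=pts(f);p=f["pixels"].astype(int)
    X,Y,z=w[...,0],w[...,1],w[...,2];m=(X>.52)&(X<.65)&(Y>.08)&(Y<.115)&(z>.085)&(z<.13)
    q=w[m];print(n,len(q),np.percentile(q[:,2],[50,90,98]) if len(q) else 0)
E
```

```text
[0.43954325 0.09533187 0.02426042] [-19.41892429  -3.58417943  41.62319074]
side 238 [0.09903635 0.10936163 0.1113417 ]
scene 205 [0.10082843 0.10898462 0.11072993]
```

At the stop with the card up (force rose sharply, edge at about 109 mm). Now I release and go to the clip.

Request:
move_arm:
  series:
    - [0, 0, -5, 0, 0]
    - [0, 0, -10, 0, 0]
    - [0, 0, -20, 0, 0]
    - [0, 0, -45, 0, 0]
    - [0, 0, -48, 0, 93]
    - [0, 0, -48, 0, 93]
    - [0, 0, -48, 0, 93]
    - [0, 0, -38, 0, 93]
    - [0, 30, 0, 0, 93]
    - [0, 45, 0, 0, 93]
    - [0, 48, 0, 0, 93]
    - [0, 48, 0, 0, 93]

```text
time: 5.65
eef_pos: [0.4407, -0.0773, 0.2831]
tool_rot: [0.0, 1.0, 0.01, 0.001]
contact_force: [1.9, 0.2, 0.6]
width: 0.645
grip_force: 0.0
```

Request:
move_arm:
  series:
    - [12, 46, 0, 0, 93]
    - [12, 46, 0, 0, 93]
    - [12, 38, 0, 0, 93]
    - [12, 15, 0, 0, 93]
    - [0, 0, 0, -0.12, 93]
    - [0, 0, 0, 0, 93]
    - [0, 0, 0, 0, 93]
    - [0, 0, 0, 0, 93]

```text
time: 6.45
eef_pos: [0.4918, -0.2191, 0.2823]
tool_rot: [0.0, 0.998, 0.069, 0.0]
contact_force: [-0.9, -0.4, -0.3]
width: 0.998
grip_force: 0.0
```

```bash
python3 - <<'E'
from h import *
s=observe();print(s["eef_pos"],s["tool_rot"],s["joints"],s["width"])
f=grab_frame("wrist");cv2.imwrite("pics/w2.png",f["pixels"]);w=pts(f);np.savez("w2.npz",w=w,p=f["pixels"])
def rep(l,m):
    q=w[m]
    if len(q)<8: print(l,len(q));return
    r=cv2.minAreaRect((q[:,:2]*1000).astype(np.float32));print(l,len(q),np.median(q,0).round(4),np.round(r[0],1),np.round(r[1],1),round(r[2],1),"z",q[:,2].max().round(4))
p=f["pixels"].astype(int);X,Y,z=w[...,0],w[...,1],w[...,2]
near=(X>.44)&(X<.6)&(Y>-.31)&(Y<-.14)
rep("grips",near&(z>.1)&(z<.14)); rep("ytop",near&(z>.12)&(z<.14))
rep("wood",near&(z>.038)&(z<.047)); rep("fin",near&(z>.06)&(z<.073)&((X>.545)|(X<.495)))
f=grab_frame("side");w=pts(f);p=f["pixels"].astype(int);X,Y,z=w[...,0],w[...,1],w[...,2]
m=(X>.52)&(X<.65)&(Y>.08)&(Y<.115)&(z>.085)&(z<.13);q=w[m];print("card",len(q),np.percentile(q,[2,50,98],axis=0).round(4))
rep("pad",(p.max(2)<60)&(X<.48)&(X>.4)&(Y>.06)&(Y<.13)&(z>.02)&(z<.08))
rep("edge",m&(z>.105))
E
```

```text
[ 0.49176488 -0.21914132  0.2822647 ] [2.01075146e-04 9.97634224e-01 6.87441946e-02 3.87587734e-04] [-4.66617073e-01 -1.92818544e-01  1.63978193e+00  4.99987775e-05
  1.69375740e+00  9.66588485e-01] 0.9975923445732646
grips 655 [ 0.521  -0.24    0.1185] [ 520.3 -226.6] [23.9 48.5] 7.4 z 0.1287
ytop 307 [ 0.5208 -0.2444  0.1257] [ 520.3 -226.6] [23.9 48.5] 7.4 z 0.1287
wood 4097 [ 0.5487 -0.2188  0.0414] [ 537.  -224.2] [83.4 85.9] 7.7 z 0.0445
fin 104 [ 0.5584 -0.2211  0.0664] [ 558.3 -221.1] [25.5  3.2] 8.3 z 0.0683
card 241 [[0.5401 0.0977 0.0862]
 [0.582  0.1016 0.0995]
 [0.6275 0.1053 0.1113]]
pad 150 [0.4395 0.1008 0.0553] [440.2  97.7] [36. 48.] 7.2 z 0.0608
edge 70 [0.5829 0.1018 0.1088] [583.2 101.4] [88.8 10.6] 2.1 z 0.1131
```

View pics/w2.png

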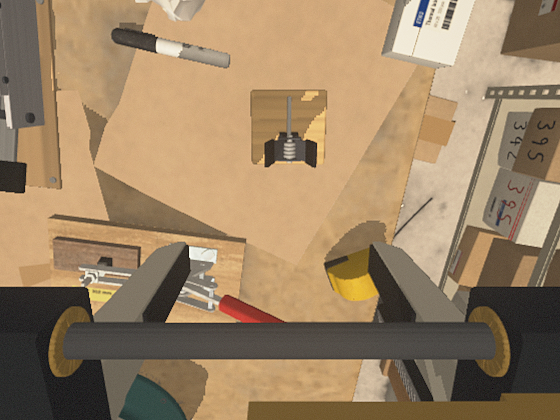

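Clip's grips at (290,150) with the fin running up from them; the gripper is aligned in yaw. The treadle is back and the card is up. Next I descend and squeeze.

Request:
move_arm:
  series:
    - [27, 11, 20, 0, 93]
    - [0, 0, 45, 0, 93]
    - [0, 0, 45, 0, 93]
    - [0, 0, 40, 0, 93]
    - [0, 0, 24, 0, 93]
    - [0, 0, 10, 0, 93]
    - [0, 0, 0, 0, 70]
    - [0, 0, 0, 0, 60]
    - [0, 0, 0, 0, 60]

```text
time: 7.45
eef_pos: [0.5209, -0.2268, 0.0995]
tool_rot: [0.001, 0.998, 0.07, 0.001]
contact_force: [1.5, 1.0, 0.5]
width: 0.788
grip_force: 0.0
```

Request:
move_arm:
  series:
    - [0, 0, 0, 0, 45]
    - [0, 0, 0, 0, 35]
    - [0, 0, 0, 0, 25]
    - [0, 0, 0, 0, 10]
    - [0, 0, 0, 0, 10]
    - [0, 0, 0, 0, 10]
    - [0, 0, 0, 0, 10]
    - [0, 0, 0, 0, 10]

```text
time: 8.25
eef_pos: [0.5211, -0.2261, 0.0999]
tool_rot: [-0.0, 0.998, 0.07, 0.001]
contact_force: [-1.7, 7.9, 18.0]
width: 0.336
grip_force: 30.0
```

Width of 31 mm means the clip is open to its stop. Lifting.

Request:
move_arm:
  series:
    - [0, 0, -5, 0, 10]
    - [0, 0, -10, 0, 10]
    - [0, 0, -15, 0, 10]
    - [0, 0, -25, 0, 10]
    - [0, 0, -35, 0, 10]
    - [0, 0, -45, 0, 10]
    - [0, 0, -25, 0, 10]
    - [0, 0, 0, 0, 10]
    - [0, 0, 0, 0, 10]

```text
time: 9.15
eef_pos: [0.5202, -0.2266, 0.2582]
tool_rot: [0.0, 0.998, 0.07, 0.0]
contact_force: [-0.2, -0.1, -1.3]
width: 0.331
grip_force: 30.0
```

```bash
python3 - <<'E'
from h import *
s=observe();print(s["eef_pos"],s["tool_rot"],s["joints"],s["width"],s["grip_force"])
f=grab_frame("wrist");a=f["pixels"][130:400,150:430]
g=grab_frame("side");w=pts(g);T=s["eef_pos"];X,Y,z=w[...,0],w[...,1],w[...,2]
m=(abs(X-T[0])<.03)&(abs(Y-T[1])<.04)&(z<T[2]+.03)
v,u=np.nonzero(m);print(len(u),u.min(),u.max(),v.min(),v.max())
q=w[m];print("min z",np.percentile(q[:,2],[1,3,10]), "tip pts",[ (np.round(t,4)) for t in q[np.argsort(q[:,2])[:8]]])
c=g["pixels"][max(v.min()-40,0):v.max()+40,u.min()-40:u.max()+40]
h=540
cv2.imwrite("pics/w3.png",np.hstack([cv2.resize(a,(400,386)),cv2.resize(c,(int(c.shape[1]*386/c.shape[0]),386))])[:,:800])
E
```

```text
[ 0.52015142 -0.22660603  0.25822561] [2.33343390e-04 9.97561987e-01 6.97846172e-02 3.67121806e-04] [-4.55800557e-01 -1.26973064e-01  1.62008736e+00 -3.53690539e-05
  1.64760907e+00  9.75310263e-01] 0.3313994596840569 29.998366164509207
552 302 325 113 203
min z [-0.0026413  -0.00088389  0.02078143] tip pts [array([ 0.4954, -0.228 , -0.0058]), array([ 0.4935, -0.1977, -0.0038]), array([ 0.4975, -0.2588, -0.0035]), array([ 0.5006, -0.2457, -0.0033]), array([ 0.4976, -0.2352, -0.0033]), array([ 0.496 , -0.2178, -0.0027]), array([ 0.5007, -0.1882, -0.0026]), array([ 0.4954, -0.2636, -0.0024])]
```

View pics/w3.png

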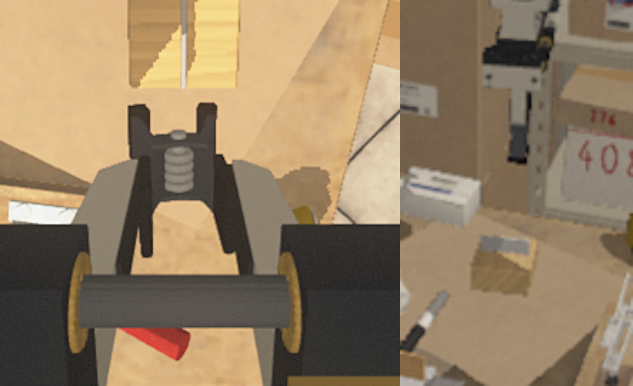

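The clip hangs open in the fingers, jaws down, tips at about (140,105) and (207,105) in the left crop. Next I measure the tip positions.

```bash
python3 - <<'E'
from h import *
s=observe();T=s["eef_pos"]
from scipy.spatial.transform import Rotation as Ro
q=s["tool_rot"];R=Ro.from_quat([q[1],q[2],q[3],q[0]]).as_matrix()
for n in("wrist","side","scene"):
    w=pts(grab_frame(n)).reshape(-1,3);l=(w-T)@R*1000
    m=(abs(l[:,0])<35)&(abs(l[:,1])<30)&(l[:,2]>15)&(l[:,2]<90);l=l[m]
    print(n,len(l),"z pct",np.percentile(l[:,2],[50,90,95,99,100]).round(1))
    t=l[l[:,2]>np.percentile(l[:,2],99)-8]
    for sg in(1,-1):
        k=t[t[:,1]*sg>0]
        if len(k): print(sg,len(k),k.min(0).round(1),np.median(k,0).round(1),k.max(0).round(1))
E
```

```text
wrist 1011 z pct [43.7 50.7 52.2 55.8 57.8]
1 199 [-9.4  6.  47.9] [10.   9.3 49.2] [12.8 15.5 57.8]
-1 102 [-11.7 -25.8  47.9] [  9.3 -24.3  50.3] [ 13.1 -15.1  54.5]
side 118 z pct [37.4 51.1 52.4 56.6 57.8]
1 7 [-8.7  2.8 49.4] [-7.   4.8 49.7] [-5.3 14.4 57.8]
-1 18 [-10.1 -29.3  48.9] [  3.6 -25.5  51.1] [14.3 -0.5 54.7]
scene 165 z pct [38.  51.7 53.3 56.5 58.3]
1 18 [-14.2   2.   48.5] [-7.8  6.6 52.5] [-0.1 13.3 58.3]
-1 20 [-14.1 -27.7  48.5] [ -2.1 -24.9  51.2] [ 12.  -20.5  55.1]
```

Request:
move_arm:
  series:
    - [0, 0, 0, 0.119, 10]
    - [9, -25, 0, 0, 10]
    - [9, -40, 0, 0, 10]
    - [9, -40, 0, 0, 10]
    - [9, -40, 0, 0, 10]
    - [9, -40, 0, 0, 10]
    - [9, -40, 0, 0, 10]
    - [9, -40, 0, 0, 10]
    - [6, -35, 0, 0, 10]
    - [0, -16, 0, 0, 10]
    - [0, 0, 20, 0, 10]
    - [0, 0, 15, 0, 10]

```text
time: 10.6
eef_pos: [0.5823, 0.0909, 0.2213]
tool_rot: [0.0, 1.0, 0.011, -0.0]
contact_force: [0.4, 0.9, -1.0]
width: 0.334
grip_force: 30.0
```

Request:
move_arm:
  series:
    - [0, 0, 0, 0, 10]
    - [0, 0, 0, 0, 10]
    - [0, 0, 0, 0, 10]

```text
time: 10.9
eef_pos: [0.5828, 0.0903, 0.2235]
tool_rot: [-0.0, 1.0, 0.01, 0.0]
contact_force: [0.6, -0.1, -0.3]
width: 0.333
grip_force: 30.0
```

```bash
cat > m.py <<'E'
from h import *
import sys
from scipy.spatial.transform import Rotation as Ro
s=observe();T=s["eef_pos"];q=s["tool_rot"];print(T,s["tool_rot"],s["width"],s["contact_force"])
R=Ro.from_quat([q[1],q[2],q[3],q[0]]).as_matrix()
f=grab_frame("wrist");w=pts(f);l=(w-T)@R*1000
cv2.imwrite(sys.argv[1],f["pixels"][:400])
z=w[...,2]
m=(z>.098)&(z<.115)&(abs(w[...,0]-.584)<.06)&(abs(w[...,1]-.098)<.015)&(l[...,2]>61)
k=l[m]
if len(k)>8:
    r=cv2.minAreaRect(k[:,:2].astype(np.float32));print("card",len(k),np.round(r[0],1),np.round(r[1],1),round(r[2],1),"med",np.median(k,0).round(1),k.min(0).round(1),k.max(0).round(1),"worldz",np.percentile(z[m],[50,95]).round(4))
    print("card yz fit slope(rad)",np.polyfit(k[:,0],k[:,1],1).round(4))
t=l[(abs(l[...,0])<20)&(abs(l[...,1])<32)&(l[...,2]>46)&(l[...,2]<60)]
for sg in(1,-1):
    k=t[(t[:,1]+6.5)*sg>5]
    if len(k): print("tip",sg,len(k),np.percentile(k,[2,50,98],axis=0).round(1).tolist())
E
python3 m.py pics/w4.png
```

```text
[0.58280224 0.0903127  0.22352555] [-1.51124961e-05  9.99949786e-01  1.00097516e-02  4.78827681e-04] 0.33324611617865635 [ 0.58433953 -0.12769289 -0.29030488]
card 392 [ 9.7 -7.3] [ 4.  69.4] 89.8 med [ 13.1  -7.2 113.9] [-25.   -9.2 111.8] [ 44.4  -5.2 125.3] worldz [0.1097 0.1108]
card yz fit slope(rad) [ 6.2000e-03 -7.2753e+00]
tip 1 227 [[-6.1, 6.1, 47.1], [9.8, 9.5, 49.0], [12.9, 15.5, 56.5]]
tip -1 195 [[-10.6, -25.6, 46.1], [9.0, -21.3, 47.8], [12.9, -15.1, 54.1]]
```

View pics/w4.png

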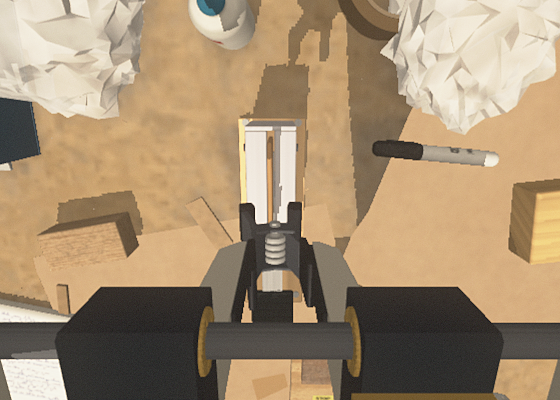

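The jaw tips at (247,205) and (297,205) straddle the card edge line (x≈271), so it is centred. Descending.

Request:
move_arm:
  series:
    - [0, -1, 15, 0, 10]
    - [0, 0, 20, 0, 10]
    - [0, 0, 15, 0, 10]
    - [0, 0, 12, 0, 10]
    - [0, 0, 8, 0, 10]
    - [0, 0, 4, 0, 10]
    - [0, 0, 0, 0, 10]
    - [0, 0, 0, 0, 10]
    - [0, 0, 0, 0, 10]
    - [0, 0, 0, 0, 10]

```text
time: 11.95
eef_pos: [0.5827, 0.0919, 0.1491]
tool_rot: [-0.0, 1.0, 0.01, 0.0]
contact_force: [-0.7, -0.1, -0.4]
width: 0.331
grip_force: 30.0
```

```bash
python3 m.py pics/w5.png; python3 - <<'E'
from h import *
a=cv2.imread("pics/w5.png")[110:320,170:370]
f=grab_frame("side");g=f["pixels"]
w=pts(f);q=w[(abs(w[...,0]-.583)<.06)&(abs(w[...,1]-.098)<.03)&(w[...,2]>.07)]
c=g[190:290,215:325]
cv2.imwrite("pics/w6.png",np.hstack([cv2.resize(a,(380,400)),cv2.resize(c,(420,382))[:,:].copy() if 0 else cv2.resize(c,(420,400))]))
w=pts(f);p=g.astype(int);m=(p.max(2)<60)&(w[...,0]<.48)&(w[...,0]>.4)&(w[...,1]>.06)&(w[...,1]<.13)&(w[...,2]>.01)&(w[...,2]<.08)
print("pad z",np.median(w[m][:,2]))
E
```

```text
[0.58273498 0.09187466 0.14914079] [-4.15794536e-05  9.99945646e-01  1.04202469e-02  3.49861090e-04] 0.33118463755638916 [-0.69692181 -0.0727887  -0.3604753 ]
tip 1 228 [[-6.5, 6.1, 46.5], [10.0, 9.7, 49.0], [13.0, 15.5, 56.5]]
tip -1 190 [[-10.8, -25.6, 46.0], [9.4, -21.4, 48.1], [12.9, -15.0, 54.1]]
pad z 0.05465910816115206
```

View pics/w6.png

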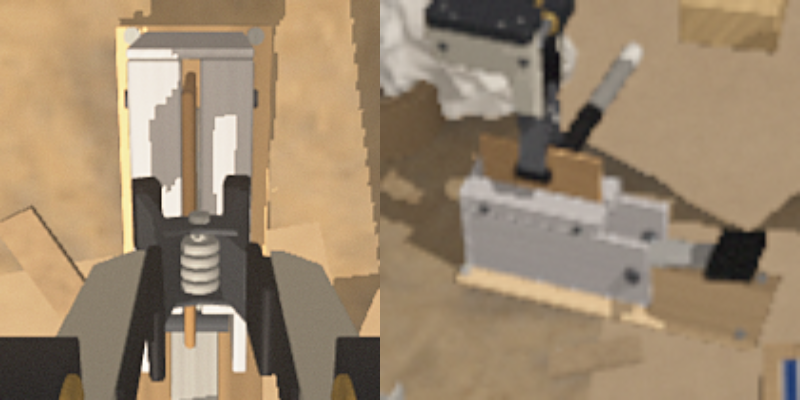

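The card (left crop, x≈190) sits midway between the jaws (160 to 225). The tips are about 13–16 mm below the edge, there is no contact force, and the treadle pad is up.

```bash
python3 -c "
from bench import order
print(order.finish_job())"
```

```text
the job is handed in; nothing more can be done
None
```

The job is handed in: the card is up, the treadle is back at rest, and the open clip is held astride the middle of the card, both jaw tips about 13–16 mm below its top edge, with no contact force measured; no verdict was returned.

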